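Make up the counterweight for a centrifuge load

ROBOT

A 6-joint arm with a two-finger parallel gripper is mounted at the origin on the work surface. World frame = base frame: x ahead of the robot, y to its left, z up, the work surface at z = 0. Lengths are in m, angles in rad, forces in N, time in s.
With the tool pointing down it reaches from about 0.375 to 0.9 m from the base axis. Payload 3.1 kg.
Tool frame: the origin (TCP) lies at the centre of the arm's flange, where the gripper is bolted on; the fingertips stand 173 mm ahead of it and the grasp point (between the pads) lies 155 mm ahead of it; z points along the fingers, x is the direction in which the jaws open and shut, and the axes are right-handed (so a half turn about z gives the same grasp; the last joint's range is limited). The gripper opens to 85 mm and grips with 20 to 120 N. Pads are 22 mm wide; open, the fingers measure 114 mm over their backs; the gripper's body (76 mm by 85 mm) begins 54 mm behind the grasp point. The pads swing forward as they close: fully open they stand 13 mm farther back than shut.
Start: joints at [1.113, 0.527, 1.433, -0, 1.181, -0.178], TCP at [0.173, 0.601, 0.405] pointing down, gripper open.
Joint ranges: [-3.08, 3.08], [-0.75, 2.2], [0.22, 2.44], [-1.43, 4.57], [0, 2.65], [-2.85, 2.85]. Speed limits (rad/s): [2.79, 2.79, 3.14, 3.14, 3.14, 3.14].

INTERFACE

Orientations are given as a unit quaternion [x, y, z, w].
In Python, from station import manip gives the robot as it stands.
- The arm moves only by the shell command python3 -m jog 'ROWS' [OPENING] [FORCE]. ROWS is JSON, a list that holds one entry, the list of rows, each a list of 4 numbers: the shift along the world's x, y, z in mm, then the turn about the world's z in degrees. A call has exactly 8 rows; each row shifts and turns the commanded pose from where the row before left it; what a row does not reach is not made up. A row lasts 1/8 s, in which the tool goes at most 62.5 mm and 10.7 degrees, less where a joint would pass 70% of its speed; a pose out of reach is approached as far as the arm can. A call is refused whole if a number of a shift passes 62.5 or a number of a turn 10.7, either way. A call with a gripper value outside its range is refused whole. OPENING is the opening in per cent of the stroke, from 0 (shut) to 100 (fully open), set as the call begins (- or left out, the last holds). The fingers move at their own pace and stop on an object; FORCE is the grip in N (left out, the last holds). Time passes only in rows, so rows that do not move let the fingers close, or fill a call up. It gives the time, the measured TCP pose, the force and the opening at its end, in the units of the state.
- manip.sense(): the state, without advancing time (a new reading comes with each control period).
- manip.snapshot(name): name is "side" or "top" or "wrist"; returns the picture (400x640x3 uint8, red, green, blue); there is no depth.
- manip.camera_info(name): a dict with "fx", "fy", "cx", "cy" (pixels), "k1" (the pictures are not rectified: a ray, as slopes to the right and down, at radius r is drawn at 1 + k1 r^2 times it, then the intrinsics apply), "R" (3x3) and "t" (3): a world point X has camera coordinates R X + t. Camera axes: x right, y down, z forward; pixel columns grow to the right and rows downward; lengths in m; the calibration is good to about 2 mm. A picture is of the moment at which its call begins: read the wrist's pose just before it. camera_info takes no time and is no camera call; for the wrist camera it gives the pose at the moment of the call.
- manip.sign_off(): hands the job in, once; it reports no verdict.
The state is a dict: "t": time; "q": joint angles; "qd": joint speeds; "tau": joint torques, N m; "tcp_pos": TCP position; "tool_rot": TCP orientation; "force": force on the tool from outside, world axes, zero at the start; "ft_torque": the same for the moment, N m; "finger_gap": opening from 0.0 (shut) to 1.0 (fully open).
Only numpy, scipy, OpenCV 4.12 (cv2) and the standard library are available. Lean on these libraries where they do the work, as an engineer would, in place of code of your own. Each camera call takes 0.05 s, during which the arm holds its last target. There are 200 camera calls.

TASK

Make up the counterweight for the centrifuge load on the two-tray balance: stand all the amber sample bottles upright on its left-hand (blue) tray, pull the weight drawer right out to its stop, and stand weights from it on the right-hand (bare metal) tray until the beam floats level. Then push the drawer fully home with the unused weights standing inside it, and leave the other things on the bench where they are.

Things in the scene. Friction and masses are not known exactly. Their poses are not given: they have to be found in the camera images.
- beam (a joint): tilt of the balance beam, rad: 0 = level, positive = left (blue) tray low, stops at -0.22 and +0.22. The beam is damped and sprung: between the stops the tilt at rest is about 0.04 rad for every 100 g by which the two trays' loads differ, and it settles within a second. The balance is bolted to the bench, 150 mm deep and 410 mm wide with the trays; a red needle on its front and back dials shows the tilt
- left_floor (a point): centre of the inner floor (top face) of the left-hand, blue tray of the balance. The tray's inside is 142 mm (x, depth) by 162 mm (y, width), with a rim 9 mm high. The trays always stay horizontal as they rise and sink; the floor is 133 mm above the bench when level, up to 26 mm lower or higher when tilted. Its frame is the balance's: x away from the robot, y to the left, z up
- right_floor (a point): the same for the right-hand tray, of bare metal, 240 mm to the right of the left one (centre to centre)
- drawer (a joint): how far the weight drawer is pulled out, m: 0 = home, 0.13 = at its stop. It slides out towards the robot (along -x of drawer_handle) with some friction (about 2 N) and stays where it is left; the start may be slightly ajar. The drawer unit is bolted to the bench: 300 mm wide, 220 mm deep, 100 mm tall
- drawer_handle (a point): middle of the drawer's bar handle: a horizontal steel bar 10 mm thick and 130 mm long (along y of this frame), its centre 45 mm in front of the drawer's front panel and 75 mm above the bench, held by a post at y = +60 and at y = -60 mm. x of the frame points into the cabinet, z up
- drawer_floor (a point): centre of the drawer's inner floor (top face, 12 mm above the bench), 158 mm deeper in (x) than the handle bar. Inside the drawer is 190 mm (x) by 270 mm (y), side and back walls 31 mm high above the floor; the front panel is 14 mm thick, its inner face 99 mm from this point in -x and its top edge 95 mm above the bench. With the drawer out, the front 130 mm are open from above
- bottle0: amber sample bottle with a white cap, closed, standing: body 50 mm across and 80 mm tall, then a shoulder and a cap 34 mm across, 110 mm tall in all. It weighs about 200 g or about 300 g: all look the same, only the balance tells. Origin: centre of its underside, z up along the bottle. Only two or three of the four bottles are there; the others are absent (None)
- bottle1: amber sample bottle with a white cap, closed, standing: body 50 mm across and 80 mm tall, then a shoulder and a cap 34 mm across, 110 mm tall in all. It weighs about 200 g or about 300 g: all look the same, only the balance tells. Origin: centre of its underside, z up along the bottle. Only two or three of the four bottles are there; the others are absent (None)
- bottle2: amber sample bottle with a white cap, closed, standing: body 50 mm across and 80 mm tall, then a shoulder and a cap 34 mm across, 110 mm tall in all. It weighs about 200 g or about 300 g: all look the same, only the balance tells. Origin: centre of its underside, z up along the bottle. Only two or three of the four bottles are there; the others are absent (None)
- bottle3: amber sample bottle with a white cap, closed, standing: body 50 mm across and 80 mm tall, then a shoulder and a cap 34 mm across, 110 mm tall in all. It weighs about 200 g or about 300 g: all look the same, only the balance tells. Origin: centre of its underside, z up along the bottle. Only two or three of the four bottles are there; the others are absent (None)
- w200a: 200 g stainless weight: a flat disc 46 mm across and 13 mm thick, a 10 mm stem and a green plastic knob 22 mm across that spans 50 to 66 mm above the underside (66 mm tall in all). Origin: centre of its underside, z up. At the start it stands in the drawer
- w200b: 200 g stainless weight: a flat disc 46 mm across and 13 mm thick, a 10 mm stem and a green plastic knob 22 mm across that spans 50 to 66 mm above the underside (66 mm tall in all). Origin: centre of its underside, z up. At the start it stands in the drawer
- w200c: 200 g stainless weight: a flat disc 46 mm across and 13 mm thick, a 10 mm stem and a green plastic knob 22 mm across that spans 50 to 66 mm above the underside (66 mm tall in all). Origin: centre of its underside, z up. At the start it stands in the drawer
- w200d: 200 g stainless weight: a flat disc 46 mm across and 13 mm thick, a 10 mm stem and a green plastic knob 22 mm across that spans 50 to 66 mm above the underside (66 mm tall in all). Origin: centre of its underside, z up. At the start it stands in the drawer
- w100: 100 g stainless weight: a flat disc 36 mm across and 9 mm thick, a 10 mm stem and a yellow plastic knob 22 mm across that spans 50 to 66 mm above the underside (66 mm tall in all). Origin: centre of its underside, z up. At the start it stands in the drawer
- canister: bystander standing in the row with the bottles: black canister with a grey lid, 56 mm across, 74 mm tall, origin under its centre; leave it
- slide_box: bystander behind the balance: flat blue slide box, 106 x 86 x 36 mm, origin under its centre; leave it
- dishes: bystander behind the balance: stack of three clear dishes, 91 mm across, 43 mm tall, origin under its centre; leave it
- tip_box: bystander on top of the drawer unit, some 150 mm behind its front: orange and beige box, 85 x 120 x 50 mm, origin under its centre; leave it
Not all that is in view belongs to the job. What is shaped like the bottle0 but yellow is not meant.

How it is judged:
On the way, in this order (a step that is already met when the one before it is completed fails the run):
1. the drawer is pulled out to its stop (value of joint drawer above 0.125 m), for 0.2 s.
2. all bottles stand on the left tray and the beam floats level, with the fingers off both trays (x of bottle0 in the frame of left_floor between -0.062 and 0.062 m and y of bottle0 in the frame of left_floor between -0.072 and 0.072 m and z of bottle0 in the frame of left_floor between -0.008 and 0.008 m and angle between each of bottle0, bottle1, bottle2, bottle3's own z axis and vertical below 0.12 rad and x of bottle1 in the frame of left_floor between -0.062 and 0.062 m and y of bottle1 in the frame of left_floor between -0.072 and 0.072 m and z of bottle1 in the frame of left_floor between -0.008 and 0.008 m and x of bottle2 in the frame of left_floor between -0.062 and 0.062 m and y of bottle2 in the frame of left_floor between -0.072 and 0.072 m and z of bottle2 in the frame of left_floor between -0.008 and 0.008 m and x of bottle3 in the frame of left_floor between -0.062 and 0.062 m and y of bottle3 in the frame of left_floor between -0.072 and 0.072 m and z of bottle3 in the frame of left_floor between -0.008 and 0.008 m and value of joint beam between -0.018 and 0.018 rad and velocity of joint beam between -0.05 and 0.05 rad/s and contact force between the fingers and tray_left below 0.3 N and contact force between the fingers and tray_right below 0.3 N), for 0.5 s.
At the end, for the whole second after the job is handed in: Every bottle present stands upright inside the left tray; every weight stands upright either inside the right tray or in the drawer; the beam is at rest within 0.018 rad of level (under half of the smallest weight); the drawer is within 6 mm of home; all is released and still (x of bottle0 in the frame of left_floor between -0.062 and 0.062 m and y of bottle0 in the frame of left_floor between -0.072 and 0.072 m and z of bottle0 in the frame of left_floor between -0.008 and 0.008 m and angle between each of bottle0, bottle1, bottle2, bottle3's own z axis and vertical below 0.12 rad and x of bottle1 in the frame of left_floor between -0.062 and 0.062 m and y of bottle1 in the frame of left_floor between -0.072 and 0.072 m and z of bottle1 in the frame of left_floor between -0.008 and 0.008 m and x of bottle2 in the frame of left_floor between -0.062 and 0.062 m and y of bottle2 in the frame of left_floor between -0.072 and 0.072 m and z of bottle2 in the frame of left_floor between -0.008 and 0.008 m and x of bottle3 in the frame of left_floor between -0.062 and 0.062 m and y of bottle3 in the frame of left_floor between -0.072 and 0.072 m and z of bottle3 in the frame of left_floor between -0.008 and 0.008 m and ((x of w200a in the frame of right_floor between -0.066 and 0.066 m and y of w200a in the frame of right_floor between -0.076 and 0.076 m and z of w200a in the frame of right_floor between -0.008 and 0.008 m and angle between w200a's own z axis and vertical below 0.12 rad) or (x of w200a in the frame of drawer_floor between -0.095 and 0.095 m and y of w200a in the frame of drawer_floor between -0.135 and 0.135 m and z of w200a in the frame of drawer_floor between -0.008 and 0.008 m and angle between w200a's own z axis and vertical below 0.12 rad)) and ((x of w200b in the frame of right_floor between -0.066 and 0.066 m and y of w200b in the frame of right_floor between -0.076 and 0.076 m and z of w200b in the frame of right_floor between -0.008 and 0.008 m and angle between w200b's own z axis and vertical below 0.12 rad) or (x of w200b in the frame of drawer_floor between -0.095 and 0.095 m and y of w200b in the frame of drawer_floor between -0.135 and 0.135 m and z of w200b in the frame of drawer_floor between -0.008 and 0.008 m and angle between w200b's own z axis and vertical below 0.12 rad)) and ((x of w200c in the frame of right_floor between -0.066 and 0.066 m and y of w200c in the frame of right_floor between -0.076 and 0.076 m and z of w200c in the frame of right_floor between -0.008 and 0.008 m and angle between w200c's own z axis and vertical below 0.12 rad) or (x of w200c in the frame of drawer_floor between -0.095 and 0.095 m and y of w200c in the frame of drawer_floor between -0.135 and 0.135 m and z of w200c in the frame of drawer_floor between -0.008 and 0.008 m and angle between w200c's own z axis and vertical below 0.12 rad)) and ((x of w200d in the frame of right_floor between -0.066 and 0.066 m and y of w200d in the frame of right_floor between -0.076 and 0.076 m and z of w200d in the frame of right_floor between -0.008 and 0.008 m and angle between w200d's own z axis and vertical below 0.12 rad) or (x of w200d in the frame of drawer_floor between -0.095 and 0.095 m and y of w200d in the frame of drawer_floor between -0.135 and 0.135 m and z of w200d in the frame of drawer_floor between -0.008 and 0.008 m and angle between w200d's own z axis and vertical below 0.12 rad)) and ((x of w100 in the frame of right_floor between -0.066 and 0.066 m and y of w100 in the frame of right_floor between -0.076 and 0.076 m and z of w100 in the frame of right_floor between -0.008 and 0.008 m and angle between w100's own z axis and vertical below 0.12 rad) or (x of w100 in the frame of drawer_floor between -0.095 and 0.095 m and y of w100 in the frame of drawer_floor between -0.135 and 0.135 m and z of w100 in the frame of drawer_floor between -0.008 and 0.008 m and angle between w100's own z axis and vertical below 0.12 rad)) and value of joint beam between -0.018 and 0.018 rad and velocity of joint beam between -0.05 and 0.05 rad/s and linear speed of each of bottle0, bottle1, bottle2, bottle3, w200a, w200b, w200c, w200d, w100 below 0.02 m/s and value of joint drawer below 0.006 m); the robot touches nothing.
It fails at once if a bystander is pushed more than 25 mm away or tipped over (distance of any of canister, slide_box, dishes, tip_box from where it was at the start of the episode above 0.025 m or angle between any of canister, slide_box, dishes, tip_box's own z axis and vertical above 0.5 rad).
Of bottle0, bottle1, bottle2, bottle3 only 2 to 3 are there at a start; the rules pass over those that are not, and their reading is None.
At some moment in a run one of w200a, w200b, w200c, w200d, w100 may be knocked a few centimetres aside while the robot is not near it.
It also fails if it takes over 210 s, if anything falls off the work surface, if the arm or the gripper's body presses on something with over 40 N, if the wrist force passes 120 N, or if a joint passes its speed limit or range.

## Working session

There is one attempt and no reset: what is moved stays moved. The work goes in short steps, Python scripts to look and compute and a shell command to move; the robot and the scene stay as the last step left them, time stands still between calls to the robot, and variables do not carry over. Pictures are saved under pics/ and viewed, about 12 in all and at most 16, crops included, and the job is handed in when it is done.

```bash
mkdir -p pics; ls
cat > h.py <<'E'
import numpy as np, cv2
from station import manip
def snap(n,f):
    im=manip.snapshot(n); cv2.imwrite('pics/'+f+'.png',im[:,:,::-1]); return im
def ray(n,u,v,ci=None):
    c=ci or manip.camera_info(n); R=np.array(c['R']);t=np.array(c['t'])
    xd=(u-c['cx'])/c['fx'];yd=(v-c['cy'])/c['fy'];x,y=xd,yd
    for _ in range(20):
        s=1+c['k1']*(x*x+y*y);x,y=xd/s,yd/s
    d=R.T@np.array([x,y,1]);return -R.T@t,d/np.linalg.norm(d)
def onz(n,u,v,z,ci=None):
    o,d=ray(n,u,v,ci);return o+d*(z-o[2])/d[2]
def proj(n,X,ci=None):
    c=ci or manip.camera_info(n);p=np.array(c['R'])@np.array(X)+np.array(c['t']);x,y=p[:2]/p[2]
    s=1+c['k1']*(x*x+y*y);return np.round([c['fx']*x*s+c['cx'],c['fy']*y*s+c['cy']],1)
E
python3 - <<'E'
from h import *
a=snap('side','side0');b=snap('top','top0')
for n in('side','top'):
    c=manip.camera_info(n);R=np.array(c['R']);print(n,c['fx'],c['k1'],-R.T@np.array(c['t']),R[2])
print(manip.sense())
E
```

```text
pics
side 482.2151054678516 -0.09449200027835576 [-0.03235236 -0.72994955  0.80875677] [ 0.49634744  0.62993396 -0.59734615]
top 368.2819163589172 0.027771453890192012 [ 0.43913497 -0.02103606  1.12921001] [ 1.24483204e-01  8.27895154e-04 -9.92221370e-01]
{'t': 0.1, 'q': array([ 1.11248883e+00,  5.28385875e-01,  1.43376640e+00, -3.22867517e-05,
        1.18145555e+00, -1.78538564e-01]), 'qd': array([-0.00248   , -0.00063704, -0.00290586, -0.00031972, -0.0004003 ,
       -0.00168059]), 'tau': array([ 4.81214938e-04, -4.43303454e+01, -1.78585804e+01, -2.00569734e-04,
        3.91561742e-03,  3.74373684e-06]), 'tcp_pos': array([0.17244169, 0.60041573, 0.40382584]), 'tool_rot': array([ 7.98786726e-01,  6.01613456e-01, -8.92987284e-04,  4.66933199e-04]), 'force': array([-0.18906477, -0.0128126 , -0.51593556]), 'ft_torque': array([-0.00804221,  0.03362366, -0.01508828]), 'finger_gap': 1.00185241433714}
```

View pics/top0.png

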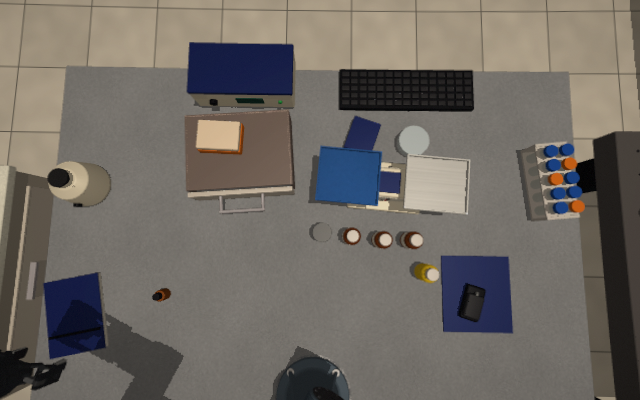

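View pics/side0.png

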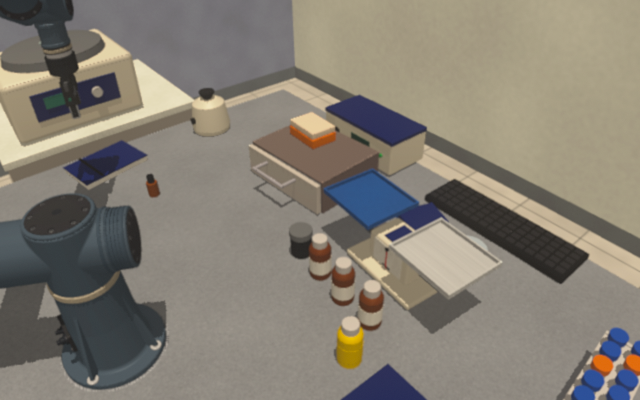

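Top view: 3 amber bottles, with caps near (352,236), (383,240) and (413,240). The canister is at (321,232), the yellow decoy at (428,272), the drawer handle around (241,210), the blue tray near (349,177) and the bare tray near (437,185).

```bash
cat > m.py <<'E'
from h import *
im=cv2.imread('pics/top0.png')[:,:,::-1];hsv=cv2.cvtColor(im,cv2.COLOR_RGB2HSV)
c=cv2.resize(im[100:290,180:480,::-1],None,fx=2.6,fy=2.6,interpolation=cv2.INTER_CUBIC);cv2.imwrite('pics/crop0.png',c)
def rect(mask,z,lab):
    mask=cv2.morphologyEx(mask.astype(np.uint8),cv2.MORPH_OPEN,np.ones((3,3)))
    cs,_=cv2.findContours(mask,cv2.RETR_EXTERNAL,cv2.CHAIN_APPROX_NONE);k=max(cs,key=cv2.contourArea)
    W=np.array([onz('top',*p[0],z)[:2] for p in k],np.float32)
    print(lab,cv2.boundingRect(k),cv2.minAreaRect(W))
H,S,V=cv2.split(hsv)
def win(m,x0,y0,x1,y1):
    o=np.zeros_like(m);o[y0:y1,x0:x1]=m[y0:y1,x0:x1];return o
rect(win((H>98)&(H<115)&(S>140)&(V>110),310,140,390,215),.142,'blue')
rect(win((S<40)&(V>120),403,150,480,220),.142,'bare')
for x,y in((352,236),(383,240),(413,240)):
    m=win((S<90)&(V>150),x-11,y-11,x+12,y+12).astype(np.uint8);M=cv2.moments(m,True);u,v=M['m10']/M['m00'],M['m01']/M['m00']
    print('cap',M['m00'],u,v,onz('top',u,v,.11))
for p in((220,212),(263,210),(187,195),(293,191)):
    print(p,onz('top',*p,.075),onz('top',*p,.1))
print('canister',onz('top',321,232,.074),'yellow',onz('top',431,273,.11))
E
python3 m.py
```

```text
blue (315, 149, 64, 56) ((0.6149758100509644, -0.08843205124139786), (0.1624109447002411, 0.14107732474803925), 85.27047729492188)
bare (404, 150, 76, 70) ((0.5943716764450073, -0.34449365735054016), (0.20080627501010895, 0.1868477165699005), 86.62391662597656)
cap 112.0 352.5 235.5 [ 0.45521855 -0.10615516  0.11      ]
cap 111.0 385.2882882882883 239.45945945945945 [ 0.4455722  -0.19609392  0.11      ]
cap 114.0 416.5175438596491 239.6578947368421 [ 0.44617842 -0.2815359   0.11      ]
(220, 212) [0.51826094 0.2703057  0.075     ] [0.51638451 0.26339669 0.1       ]
(263, 210) [0.52541312 0.14770466 0.075     ] [0.52336709 0.14370307 0.1       ]
(187, 195) [0.56612207 0.3669304  0.075     ] [0.56311064 0.35772999 0.1       ]
(293, 191) [0.58142984 0.06292688 0.075     ] [0.57805539 0.06093575 0.1       ]
canister [ 0.46460042 -0.01937106  0.074     ] yellow [ 0.35716877 -0.31859867  0.11      ]
```

View pics/crop0.png

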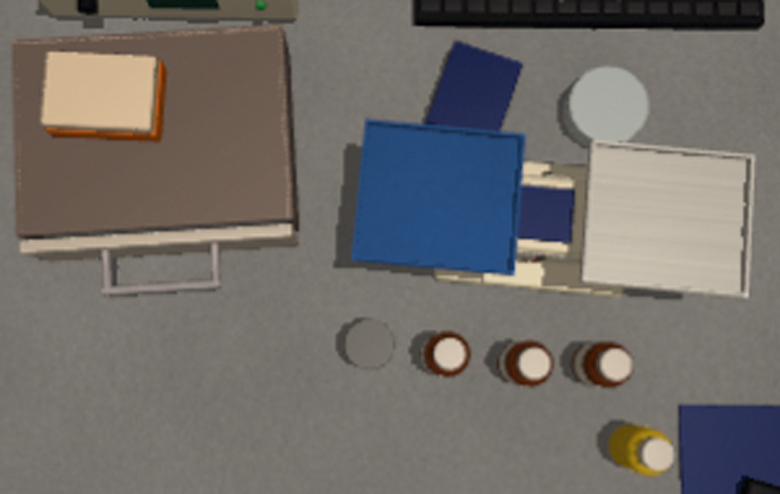

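Yaws: balance about −4.7°, drawer unit about +3°. First I'll move over the handle, jaws along the drawer axis.

```bash
python3 -m jog '[[[40,-45,0,-8.9],[40,-45,0,-8.9],[40,-45,0,-8.9],[40,-45,0,-8.9],[40,-45,0,-8.9],[40,-45,0,-8.9],[40,-45,0,-8.9],[40,-45,0,-8.9]]]' 40 40
python3 -m jog '[[[10,-10,-20,0],[10,-10,-25,0],[8,-8,-25,0],[0,0,0,0],[0,0,0,0],[0,0,0,0],[0,0,0,0],[0,0,0,0]]]'
python3 - <<'E'
from h import *
ci=manip.camera_info('wrist');s=manip.sense();snap('wrist','w1')
print(s['tcp_pos'],s['tool_rot'],proj('wrist',[.522,.209,.075],ci))
x=s['tool_rot'];print(np.degrees(2*np.arctan2(x[1],x[0])))
E
```

```text
t: 1.1
tcp_pos: [0.4935, 0.239, 0.4044]
tool_rot: [1.0, 0.022, -0.0, -0.0]
force: [0.6, -0.1, -0.9]
finger_gap: 0.4
t: 2.1
tcp_pos: [0.5205, 0.2129, 0.3353]
tool_rot: [1.0, 0.024, 0.0, -0.0]
force: [0.4, -0.8, -0.1]
finger_gap: 0.398
[0.52045756 0.21294061 0.33527771] [ 9.99702499e-01  2.43859355e-02  4.81318731e-04 -8.56516693e-05] [325.4 206.3]
2.7946997400163864
```

View pics/w1.png

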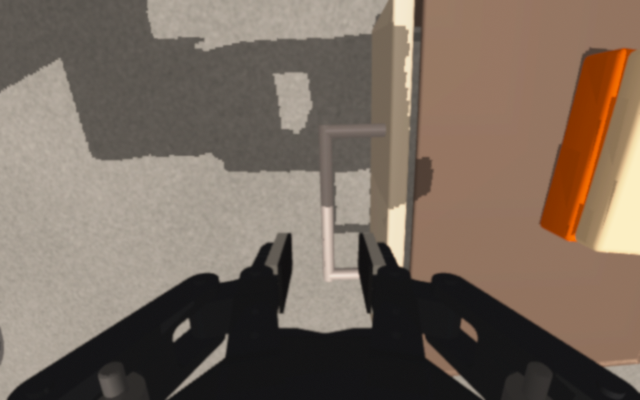

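The wrist view shows the bar at u≈327, v 128–278, centred between the fingers and within a few px of prediction. I'll descend, grip and pull.

```bash
python3 -m jog '[[[1,-2,-25,0],[0,0,-30,0],[0,0,-30,0],[0,0,-22,0],[0,0,0,0],[0,0,0,0],[0,0,0,0],[0,0,0,0]]]' 40 40
python3 -m jog '[[[0,0,0,0],[0,0,0,0],[0,0,0,0],[0,0,0,0],[0,0,0,0],[0,0,0,0],[0,0,0,0],[0,0,0,0]]]' 0 60
python3 -m jog '[[[-8,-0.4,0,0],[-15,-0.8,0,0],[-18,-1,0,0],[-18,-1,0,0],[-18,-1,0,0],[-15,-0.8,0,0],[-12,-0.6,0,0],[0,0,0,0]]]'
```

```text
t: 3.15
tcp_pos: [0.5218, 0.2108, 0.2287]
tool_rot: [1.0, 0.024, 0.001, -0.0]
force: [0.3, -0.1, 0.2]
finger_gap: 0.396
t: 4.15
tcp_pos: [0.5218, 0.2107, 0.2282]
tool_rot: [1.0, 0.025, 0.001, 0.0]
force: [-1.1, -0.4, 6.6]
finger_gap: 0.096
t: 5.15
tcp_pos: [0.4144, 0.2033, 0.2281]
tool_rot: [1.0, 0.025, -0.004, 0.002]
force: [-1.4, -11.5, 11.5]
finger_gap: 0.094
```

```bash
python3 -m jog '[[[-8,-1.2,0,0],[-8,-1,0,0],[-3,-0.5,0,0],[0,0,0,0],[0,0,0,0],[0,0,0,0],[0,0,0,0],[0,0,0,0]]]'
python3 -m jog '[[[-3,-0.3,0,0],[-3,-0.2,0,0],[0,0,0,0],[0,0,0,0],[0,0,0,0],[0,0,0,0],[0,0,0,0],[0,0,0,0]]]'
```

```text
t: 6.15
tcp_pos: [0.397, 0.2015, 0.2282]
tool_rot: [1.0, 0.025, -0.001, 0.001]
force: [-0.1, -6.4, 10.2]
finger_gap: 0.091
t: 7.15
tcp_pos: [0.3951, 0.2013, 0.2282]
tool_rot: [1.0, 0.025, 0.005, 0.0]
force: [9.3, -8.1, 2.0]
finger_gap: 0.091
```

Force +9 N while stationary shows the drawer is at its stop. I'll release and lift so the drawer shows.

```bash
python3 -m jog '[[[0,0,0,0],[0,0,0,0],[0,0,0,0],[0,0,30,0],[0,0,50,0],[0,0,50,0],[0,-30,40,0],[0,-60,0,0]]]' 40 40
python3 -m jog '[[[0,-60,0,-4],[0,-60,0,-4],[20,-60,0,0],[20,-60,0,0],[20,-30,0,0],[0,0,0,0],[0,0,0,0],[0,0,0,0]]]' 75 40
cat > top.py <<'E'
import sys
from h import *
f=sys.argv[1];im=snap('top',f)
cv2.imwrite('pics/%sc.png'%f,cv2.resize(im[100:290,180:480,::-1],None,fx=2.6,fy=2.6,interpolation=cv2.INTER_CUBIC))
H,S,V=cv2.split(cv2.cvtColor(im,cv2.COLOR_RGB2HSV))
for lab,m in(('green',(H>40)&(H<85)&(S>90)&(V>50)),('yellow',(H>18)&(H<35)&(S>140)&(V>90))):
    n,l,st,ce=cv2.connectedComponentsWithStats(cv2.morphologyEx(m.astype(np.uint8),cv2.MORPH_OPEN,np.ones((2,2))))
    for i in range(1,n):
        if st[i,4]>12 and 150<ce[i][0]<500: print(lab,st[i,4],ce[i].round(1),onz('top',*ce[i],.078).round(4))
E
python3 top.py top1
```

```text
t: 8.15
tcp_pos: [0.393, 0.1123, 0.4005]
tool_rot: [1.0, 0.027, 0.004, -0.0]
force: [0.4, -0.5, -1.0]
finger_gap: 0.403
t: 9.15
tcp_pos: [0.4512, -0.1552, 0.3975]
tool_rot: [0.999, -0.045, -0.001, -0.001]
force: [-0.6, 0.1, 0.5]
finger_gap: 0.753
green 13 [280.6 102.6] [0.8448 0.105  0.078 ]
green 40 [281.  211.7] [0.521  0.0956 0.078 ]
green 43 [261.5 213.1] [0.5163 0.1513 0.078 ]
green 46 [242.8 215.8] [0.508  0.2043 0.078 ]
green 51 [205.9 219.1] [0.4974 0.3085 0.078 ]
yellow 49 [224.4 214.2] [0.512  0.2566 0.078 ]
```

View pics/top1c.png

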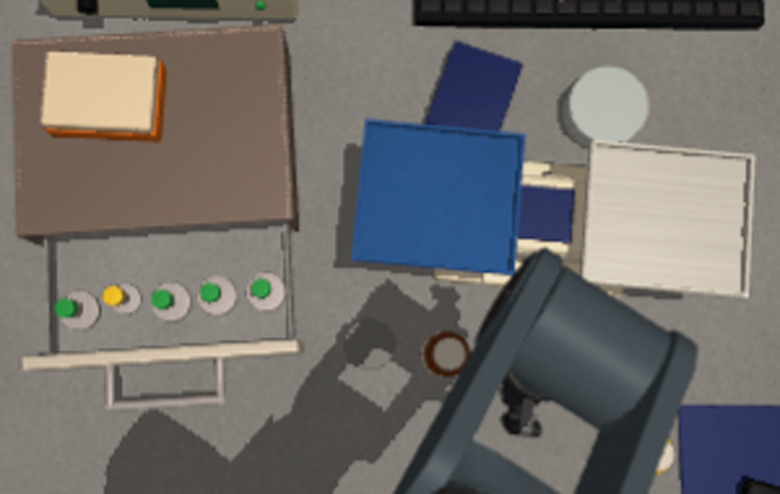

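The drawer is open, with four green knobs and one yellow (224,214) in a row. Now bottle 1: centre over it and check with the wrist camera.

```bash
python3 -m jog '[[[-6,-41,0,5],[0,0,-30,0],[0,0,-20,0],[0,0,0,0],[0,0,0,0],[0,0,0,0],[0,0,0,0],[0,0,0,0]]]'
cat > wr.py <<'E'
import sys
from h import *
ci=manip.camera_info('wrist');s=manip.sense();im=snap('wrist',sys.argv[1])
x=s['tool_rot'];print(s['t'],s['tcp_pos'].round(4),np.degrees(2*np.arctan2(x[1],x[0])).round(1))
for a in sys.argv[2:]:
    p=[float(q) for q in a.split(',')];print(p,proj('wrist',p,ci))
H,S,V=cv2.split(cv2.cvtColor(im,cv2.COLOR_RGB2HSV))
for lab,m,z in(('white',(S<70)&(V>150),.11),('green',(H>40)&(H<85)&(S>90)&(V>50),.078),('yellow',(H>18)&(H<35)&(S>140)&(V>90),.078)):
    n,l,st,ce=cv2.connectedComponentsWithStats(cv2.morphologyEx(m.astype(np.uint8),cv2.MORPH_OPEN,np.ones((3,3))))
    for i in range(1,n):
        if st[i,4]>250: print(lab,st[i],ce[i].round(0),onz('wrist',*ce[i],z,ci).round(4))
E
python3 wr.py w2 .4456,-.196,.11 .455,-.106,.11 .446,-.2815,.11
```

```text
t: 10.2
tcp_pos: [0.4461, -0.1977, 0.3481]
tool_rot: [1.0, -0.002, 0.0, 0.0]
force: [0.5, -0.4, -0.5]
finger_gap: 0.75
10.2 [ 0.4461 -0.1977  0.3481] -0.2
[0.4456, -0.196, 0.11] [323.  207.6]
[0.455, -0.106, 0.11] [336.5  76.1]
[0.446, -0.2815, 0.11] [324.1 308.3]
white [    0     0   433   393 95628] [163. 170.] [ 0.3312 -0.1677  0.11  ]
white [ 272   17   63   83 1898] [300.  55.] [ 0.4316 -0.0932  0.11  ]
white [ 310   51   46   35 1194] [331.  68.] [ 0.4517 -0.1013  0.11  ]
white [ 407  138   40   68 1902] [426. 171.] [ 0.5186 -0.169   0.11  ]
white [460 183  17  62 272] [468. 213.] [ 0.5527 -0.2004  0.11  ]
white [468 183  27  66 911] [481. 215.] [ 0.5629 -0.2022  0.11  ]
white [ 552  191   88   98 5736] [604. 242.] [ 0.6663 -0.2254  0.11  ]
white [ 519  288  121   69 3823] [584. 313.] [ 0.6656 -0.2903  0.11  ]
white [613 305  27  62 333] [627. 337.] [ 0.7144 -0.3175  0.11  ]
white [ 444  340   64   60 1932] [471. 371.] [ 0.5762 -0.3491  0.11  ]
yellow [249 275  18  47 380] [258. 299.] [ 0.3842 -0.2942  0.078 ]
```

View pics/w2.png

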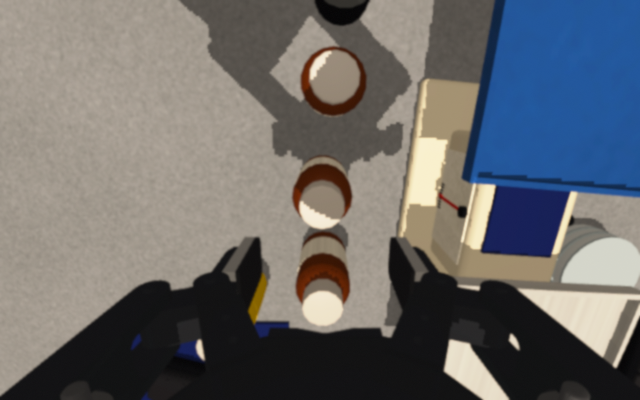

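Caps are at (323,204), (335,77) and (322,306), within 2 mm of the estimates. Grasp bottle 1.

```bash
python3 -m jog '[[[0,1.5,-30,0],[0,1.5,-40,0],[0,0,-40,0],[0,0,-18,0],[0,0,0,0],[0,0,0,0],[0,0,0,0],[0,0,0,0]]]' 75 40
python3 -m jog '[[[0,0,0,0],[0,0,0,0],[0,0,0,0],[0,0,0,0],[0,0,25,0],[0,0,50,0],[0,0,50,0],[0,0,50,0]]]' 0 40
python3 -m jog '[[[10,3,25,0],[35,10,0,0],[45,14,0,0],[45,14,0,0],[40,12,0,-2],[20,7,0,-2],[0,0,0,0],[0,0,0,0]]]'
```

```text
t: 11.25
tcp_pos: [0.4463, -0.1948, 0.2205]
tool_rot: [1.0, -0.002, 0.001, 0.001]
force: [1.1, 0.1, 0.3]
finger_gap: 0.749
t: 12.25
tcp_pos: [0.4456, -0.1943, 0.3958]
tool_rot: [1.0, -0.002, -0.001, -0.0]
force: [1.4, -0.9, -3.3]
finger_gap: 0.575
t: 13.25
tcp_pos: [0.6401, -0.1347, 0.4187]
tool_rot: [0.999, -0.037, -0.002, -0.0]
force: [-0.6, -0.4, -3.3]
finger_gap: 0.571
```

```bash
python3 -m jog '[[[0,0,-20,0],[0,0,-25,0],[0,0,-12,0],[0,0,-6,0],[0,0,-3,0],[0,0,-2,0],[0,0,-1,0],[0,0,0,0]]]'
python3 -m jog '[[[0,0,-3,0],[0,0,-3,0],[0,0,-3,0],[0,0,-2,0],[0,0,-1,0],[0,0,0,0],[0,0,0,0],[0,0,0,0]]]'
```

```text
t: 14.25
tcp_pos: [0.6413, -0.1348, 0.3511]
tool_rot: [0.999, -0.037, 0.0, 0.0]
force: [-0.3, -0.5, -2.0]
finger_gap: 0.577
t: 15.25
tcp_pos: [0.6412, -0.1347, 0.3389]
tool_rot: [0.999, -0.037, 0.0, 0.0]
force: [0.1, -1.2, -0.8]
finger_gap: 0.572
```

Unloaded after a sink of about 14 mm (about 0.117 rad, so roughly 300 g). Release and fetch bottle 0.

```bash
python3 -m jog '[[[0,0,0,0],[0,0,0,0],[0,0,0,0],[0,0,15,0],[0,0,30,0],[0,0,40,0],[-10,0,15,0],[-30,5,0,0]]]' 80 40
python3 -m jog '[[[-45,8,0,2],[-45,8,0,2],[-40,6,-20,0],[-16,2,-40,0],[0,0,-45,0],[0,0,-40,0],[0,0,0,0],[0,0,0,0]]]'
python3 wr.py w3 .455,-.106,.11; python3 top.py top2
```

```text
t: 16.25
tcp_pos: [0.6011, -0.13, 0.4405]
tool_rot: [0.999, -0.037, 0.002, 0.001]
force: [-0.5, -0.1, -0.1]
finger_gap: 0.801
t: 17.25
tcp_pos: [0.4552, -0.1058, 0.2946]
tool_rot: [1.0, -0.002, 0.0, 0.0]
force: [0.4, -0.7, 0.6]
finger_gap: 0.8
17.25 [ 0.4552 -0.1058  0.2946] -0.2
[0.455, -0.106, 0.11] [322.9 239.5]
white [     0      0    640    393 100855] [197. 166.] [ 0.3889 -0.0642  0.11  ]
white [293  45  26  51 545] [303.  69.] [ 0.4461 -0.0171  0.11  ]
white [277  84  21  31 304] [287. 100.] [ 0.4379 -0.0316  0.11  ]
white [ 294  213   52   27 1061] [320. 227.] [ 0.4533 -0.0987  0.11  ]
white [ 139  344   61   56 1797] [173. 374.] [ 0.3552 -0.2021  0.11  ]
white [471 357  20  31 423] [481. 374.] [ 0.5592 -0.2035  0.11  ]
white [613 361  27  24 374] [630. 369.] [ 0.6659 -0.2053  0.11  ]
green 13 [280.6 102.6] [0.8448 0.105  0.078 ]
green 40 [281.  211.7] [0.521  0.0956 0.078 ]
green 43 [261.5 213.1] [0.5163 0.1513 0.078 ]
green 46 [242.8 215.8] [0.508  0.2043 0.078 ]
green 51 [205.9 219.1] [0.4974 0.3085 0.078 ]
yellow 49 [224.4 214.2] [0.512  0.2566 0.078 ]
yellow 213 [423.4 272.5] [ 0.3556 -0.3068  0.078 ]
```

View pics/top2c.png

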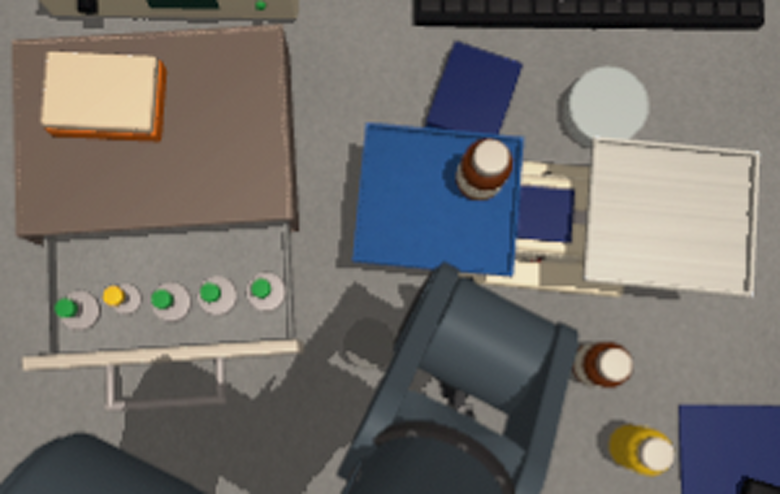

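The bottle stands at the back right of the blue tray. Grasp bottle 0 and carry it to the back left.

```bash
python3 -m jog '[[[0,0,-30,0],[0,0,-30,0],[0,0,-15,0],[0,0,0,0],[0,0,0,0],[0,0,0,0],[0,0,0,0],[0,0,0,0]]]' 80 40
python3 -m jog '[[[0,0,0,0],[0,0,0,0],[0,0,0,0],[0,0,0,0],[0,0,25,0],[0,0,50,0],[0,0,50,0],[0,0,50,0]]]' 0 40
python3 -m jog '[[[10,3,25,0],[35,11,0,0],[45,14,0,0],[45,14,0,0],[40,12,0,-2],[18,6,0,-2],[0,0,0,0],[0,0,0,0]]]'
python3 -m jog '[[[0,0,-25,0],[0,0,-30,0],[0,0,-15,0],[0,0,-8,0],[0,0,-3,0],[0,0,-3,0],[0,0,-2,0],[0,0,-2,0]]]'
python3 -m jog '[[[0,0,-2,0],[0,0,-2,0],[0,0,-2,0],[0,0,-1,0],[0,0,0,0],[0,0,0,0],[0,0,0,0],[0,0,0,0]]]'
```

```text
t: 18.35
tcp_pos: [0.4552, -0.1057, 0.2191]
tool_rot: [1.0, -0.002, 0.0, 0.0]
force: [-1.0, -0.0, 0.2]
finger_gap: 0.803
t: 19.35
tcp_pos: [0.4548, -0.1055, 0.3946]
tool_rot: [1.0, -0.002, -0.0, -0.0]
force: [0.9, 0.7, -3.4]
finger_gap: 0.578
t: 20.35
tcp_pos: [0.6471, -0.0458, 0.4175]
tool_rot: [0.999, -0.037, -0.002, -0.0]
force: [0.2, -0.4, -2.2]
finger_gap: 0.573
t: 21.35
tcp_pos: [0.6484, -0.0459, 0.3314]
tool_rot: [0.999, -0.037, 0.001, 0.0]
force: [-1.1, -0.1, -1.5]
finger_gap: 0.574
t: 22.35
tcp_pos: [0.6483, -0.0459, 0.3255]
tool_rot: [0.999, -0.037, 0.001, 0.0]
force: [-1.9, -1.4, 6.9]
finger_gap: 0.575
```

```bash
python3 -m jog '[[[0,0,1,0],[0,0,0,0],[0,0,0,0],[0,0,15,0],[0,0,35,0],[0,0,45,0],[-10,0,20,0],[-30,-20,0,0]]]' 80 40
python3 -m jog '[[[-40,-45,0,2],[-45,-45,0,2],[-40,-45,0,0],[-38,-45,0,0],[0,-36,-30,0],[0,0,-50,0],[0,0,-30,0],[0,0,0,0]]]'
python3 wr.py w4 .446,-.2815,.11
```

```text
t: 23.35
tcp_pos: [0.6081, -0.065, 0.442]
tool_rot: [0.999, -0.036, 0.003, 0.0]
force: [-0.1, -1.0, -0.7]
finger_gap: 0.801
t: 24.35
tcp_pos: [0.4445, -0.28, 0.3276]
tool_rot: [1.0, -0.002, -0.003, -0.003]
force: [0.1, 1.0, 0.7]
finger_gap: 0.797
24.35 [ 0.4445 -0.28    0.3276] -0.3
[0.446, -0.2815, 0.11] [327.8 223.1]
white [    0     0   408   392 83564] [153. 173.] [ 0.3329 -0.247   0.11  ]
white [ 359    0   73   78 3027] [402.  27.] [ 0.4888 -0.1627  0.11  ]
white [ 275   13   72   86 2250] [311.  56.] [ 0.4366 -0.1781  0.11  ]
white [ 424   55   42   63 1979] [444.  85.] [ 0.5157 -0.1945  0.11  ]
white [493  55  20  86 388] [503.  97.] [ 0.5522 -0.2008  0.11  ]
white [ 503   56   43   84 1373] [520.  96.] [ 0.5631 -0.2003  0.11  ]
white [ 551   60   89   91 1873] [616. 106.] [ 0.6264 -0.2054  0.11  ]
white [391 107  25  22 260] [405. 118.] [ 0.4931 -0.2137  0.11  ]
white [  488   174   152   211 20835] [578. 258.] [ 0.6235 -0.309   0.11  ]
white [ 462  345   51   55 1433] [483. 378.] [ 0.5699 -0.4142  0.11  ]
yellow [ 181  203   81   56 2330] [226. 229.] [ 0.3653 -0.2979  0.078 ]
```

View pics/w4.png

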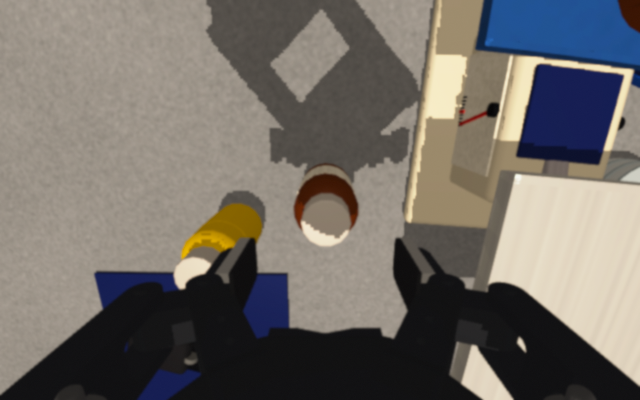

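The cap at (326,220) is centred. Grasp bottle 2 and carry it to the front middle.

```bash
python3 -m jog '[[[1,0.5,-30,0],[0,0,-40,0],[0,0,-27,0],[0,0,-11,0],[0,0,0,0],[0,0,0,0],[0,0,0,0],[0,0,0,0]]]' 75 40
python3 -m jog '[[[0,0,0,0],[0,0,0,0],[0,0,0,0],[0,0,0,0],[0,0,25,0],[0,0,50,0],[0,0,50,0],[0,0,50,0]]]' 0 40
python3 -m jog '[[[5,5,45,0],[20,30,0,0],[28,40,0,0],[30,45,0,0],[30,40,0,-2],[20,24,0,-2],[7,10,0,0],[0,0,0,0]]]'
python3 -m jog '[[[0,0,-25,0],[0,0,-35,0],[0,0,-25,0],[0,0,-15,0],[0,0,-8,0],[0,0,-3,0],[0,0,-1,0],[0,0,0,0]]]'
```

```text
t: 25.4
tcp_pos: [0.4471, -0.2805, 0.2224]
tool_rot: [1.0, -0.002, 0.0, 0.0]
force: [-0.1, -0.0, 0.4]
finger_gap: 0.751
t: 26.4
tcp_pos: [0.4466, -0.2801, 0.3976]
tool_rot: [1.0, -0.002, -0.0, -0.001]
force: [0.9, -0.5, -3.2]
finger_gap: 0.571
t: 27.4
tcp_pos: [0.5867, -0.0862, 0.441]
tool_rot: [0.999, -0.036, -0.001, 0.0]
force: [-0.7, -0.4, -1.4]
finger_gap: 0.573
t: 28.4
tcp_pos: [0.5871, -0.0864, 0.3304]
tool_rot: [0.999, -0.037, 0.001, 0.0]
force: [0.1, -0.0, -1.9]
finger_gap: 0.577
```

```bash
python3 -m jog '[[[0,0,-1,0],[0,0,-1,0],[0,0,0,0],[0,0,0,0],[0,0,0,0],[0,0,0,0],[0,0,0,0],[0,0,0,0]]]'
python3 -m jog '[[[0,0,0,0],[0,0,0,0],[0,0,0,0],[0,0,15,0],[0,0,35,0],[0,0,45,0],[-10,10,25,0],[-20,40,0,0]]]' 75 40
python3 -m jog '[[[-20,55,0,7],[-10,55,0,7],[-5,55,0,0],[-5,55,0,0],[0,20,0,0],[0,0,0,0],[0,0,0,0],[0,0,0,0]]]' 50
python3 -m jog '[[[0,0,-20,10.5],[0,0,-20,10.5],[0,0,-20,10.5],[0,0,-20,10.5],[0,0,0,10.5],[0,0,0,10.5],[0,0,0,10.5],[0,0,0,10.5]]]' 
python3 wr.py w5 .508,.2043,.078 ; python3 top.py top3
```

```text
t: 29.4
tcp_pos: [0.587, -0.0864, 0.3289]
tool_rot: [0.999, -0.037, 0.001, 0.0]
force: [-2.1, 0.6, 5.5]
finger_gap: 0.576
t: 30.4
tcp_pos: [0.558, -0.0375, 0.4516]
tool_rot: [0.999, -0.038, 0.004, 0.001]
force: [-0.3, 1.1, -1.4]
finger_gap: 0.751
t: 31.4
tcp_pos: [0.5173, 0.2021, 0.4477]
tool_rot: [0.996, 0.084, -0.0, 0.0]
force: [1.0, 0.2, -0.0]
finger_gap: 0.502
t: 32.4
tcp_pos: [0.5173, 0.2023, 0.3677]
tool_rot: [0.682, 0.731, -0.0, 0.0]
force: [-0.6, -0.6, 0.2]
finger_gap: 0.503
32.4 [0.5173 0.2023 0.3677] 94.0
[0.508, 0.2043, 0.078] [328.2 182.1]
white [    0     0   362   269 49865] [163.  83.] [0.4354 0.0786 0.11  ]
white [  452     0   188   388 56430] [559. 166.] [0.4753 0.384  0.11  ]
white [  209   126   137   114 11592] [276. 181.] [0.5028 0.1625 0.11  ]
white [ 367  131   62   39 1679] [396. 148.] [0.4707 0.2528 0.11  ]
white [410 150  20  21 295] [421. 161.] [0.4794 0.2732 0.11  ]
white [384 232  61   7 314] [416. 235.] [0.5406 0.2784 0.11  ]
white [ 89 293  48  29 724] [111. 304.] [0.6267 0.0159 0.11  ]
white [  0 307  31  23 303] [ 13. 316.] [ 0.6508 -0.0855  0.11  ]
green [434 167  29  26 558] [448. 179.] [0.4978 0.311  0.078 ]
green [321 171  24  25 471] [333. 183.] [0.509  0.2084 0.078 ]
green [262 176  25  25 480] [274. 188.] [0.5166 0.1565 0.078 ]
green [200 178  27  25 542] [213. 190.] [0.522  0.1011 0.078 ]
yellow [378 178  26  26 520] [390. 190.] [0.5118 0.2604 0.078 ]
green 13 [280.6 102.6] [0.8448 0.105  0.078 ]
green 40 [281.  211.7] [0.521  0.0956 0.078 ]
green 43 [261.5 213.1] [0.5163 0.1513 0.078 ]
green 47 [242.7 215.7] [0.5081 0.2045 0.078 ]
green 30 [205.1 219.8] [0.4953 0.3107 0.078 ]
yellow 213 [423.4 272.5] [ 0.3556 -0.3068  0.078 ]
```

View pics/w5.png

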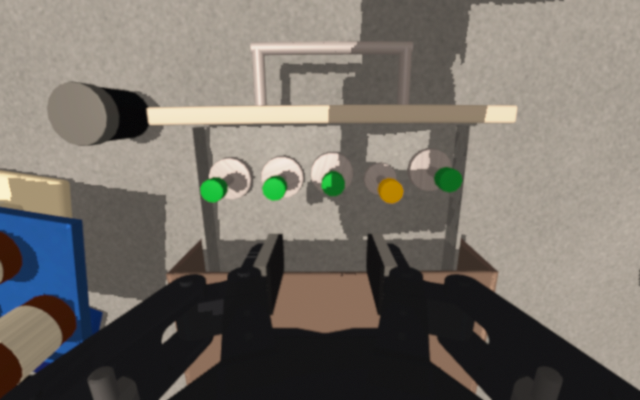

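View pics/top3c.png

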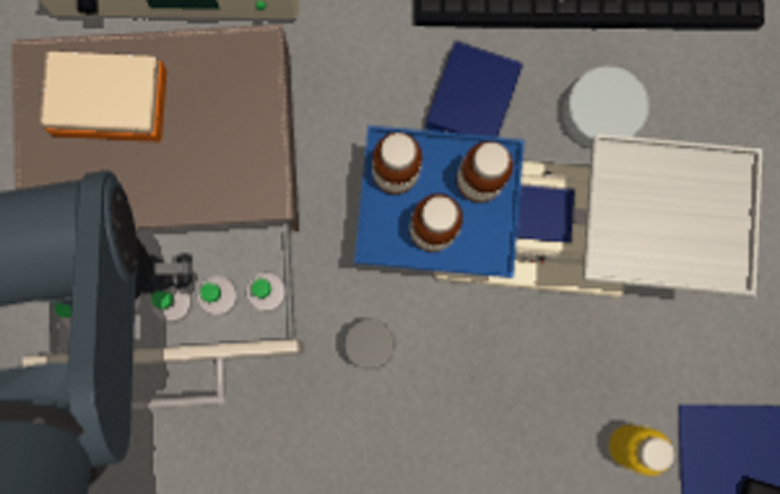

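All three bottles stand in the blue tray, clear of each other, and all five weights are in place. Pick the middle green one.

```bash
python3 -m jog '[[[-5,2,-40,0],[-4,2,-40,0],[0,0,-35,0],[0,0,-20,0],[0,0,-10,0],[0,0,0,0],[0,0,0,0],[0,0,0,0]]]' 42 40
python3 -m jog '[[[0,0,0,0],[0,0,0,0],[0,0,0,0],[0,0,0,0],[0,0,15,0],[0,0,40,0],[0,0,50,0],[0,0,50,0]]]' 0 40
python3 wr.py w6 | head -1
```

```text
t: 33.5
tcp_pos: [0.5083, 0.2076, 0.2237]
tool_rot: [0.684, 0.73, 0.001, 0.001]
force: [-0.4, -0.5, 0.3]
finger_gap: 0.42
t: 34.5
tcp_pos: [0.5073, 0.2074, 0.3792]
tool_rot: [0.683, 0.73, -0.001, -0.0]
force: [0.5, 0.0, -1.6]
finger_gap: 0.241
34.5 [0.5073 0.2074 0.3792] 93.8
```

View pics/w6.png

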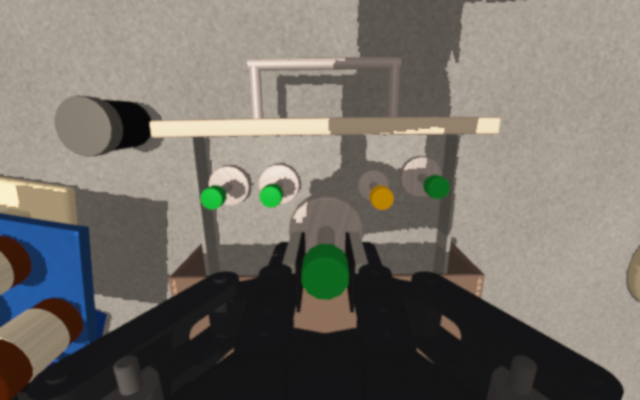

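Weight held upright. Carry it to the back left of the bare tray.

```bash
python3 -m jog '[[[0,-15,45,0],[5,-35,45,0],[12,-50,0,0],[14,-55,0,0],[15,-55,0,0],[16,-55,0,0],[16,-55,0,0],[14,-55,0,0]]]'
python3 -m jog '[[[14,-55,0,0],[10,-45,0,0],[5,-28,-15,0],[0,0,-40,0],[0,0,-25,0],[0,0,-10,0],[0,0,-4,0],[0,0,0,0]]]'
python3 -m jog '[[[0,0,-3,0],[0,0,-2,0],[0,0,-2,0],[0,0,0,0],[0,0,0,0],[0,0,0,0],[0,0,0,0],[0,0,0,0]]]'
```

```text
t: 35.55
tcp_pos: [0.5997, -0.1691, 0.4675]
tool_rot: [0.684, 0.73, -0.0, -0.001]
force: [1.5, 0.6, -1.2]
finger_gap: 0.242
t: 36.55
tcp_pos: [0.6292, -0.2952, 0.3745]
tool_rot: [0.683, 0.73, 0.0, 0.001]
force: [-1.0, -0.3, -1.8]
finger_gap: 0.241
t: 37.55
tcp_pos: [0.629, -0.2957, 0.3669]
tool_rot: [0.683, 0.73, -0.0, 0.001]
force: [0.1, -2.2, 1.4]
finger_gap: 0.241
```

```bash
python3 -m jog '[[[0,0,0,0],[0,0,0,0],[0,0,15,0],[0,0,40,0],[0,10,45,0],[-10,45,0,0],[-15,60,0,0],[-15,60,0,0]]]' 42 40
python3 -m jog '[[[-15,60,0,0],[-15,60,0,0],[-15,60,0,0],[-14,55,0,0],[-13,40,-40,0],[0,0,-50,0],[0,0,-20,0],[0,0,0,0]]]'
python3 wr.py w7 | grep -v white; python3 top.py top4 | head -0
```

```text
t: 38.55
tcp_pos: [0.5882, -0.1189, 0.4679]
tool_rot: [0.684, 0.73, 0.001, 0.001]
force: [0.3, 0.5, 0.6]
finger_gap: 0.418
t: 39.55
tcp_pos: [0.5165, 0.1548, 0.356]
tool_rot: [0.683, 0.73, -0.001, -0.001]
force: [-0.1, -0.2, 0.2]
finger_gap: 0.419
39.55 [0.5165 0.1548 0.356 ] 93.8
green [489 174  32  27 651] [505. 187.] [0.4978 0.3094 0.078 ]
green [314 183  24  26 503] [326. 196.] [0.5162 0.1554 0.078 ]
green [248 186  27  26 542] [261. 198.] [0.5218 0.1001 0.078 ]
yellow [431 185  29  27 588] [445. 198.] [0.5114 0.2587 0.078 ]Exception ignored on flushing sys.stdout:
BrokenPipeError: [Errno 32] Broken pipe
```

View pics/top4c.png

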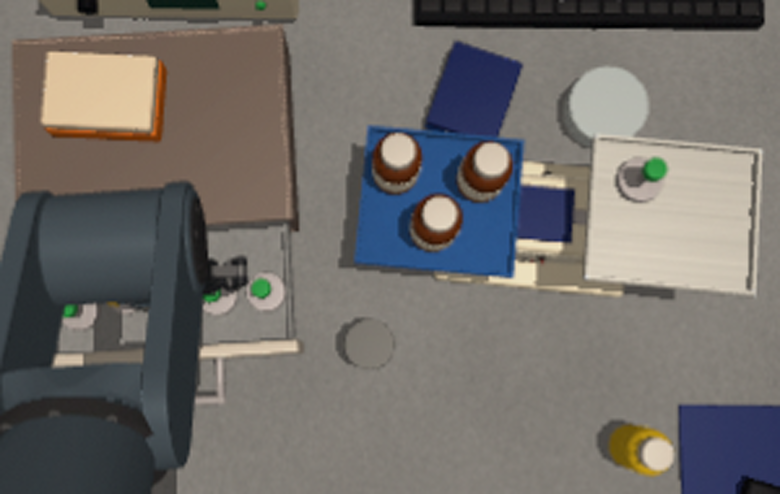

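Weight 1 stands in the bare tray, with the beam still on its left stop. Second weight.

```bash
python3 -m jog '[[[0,0,-40,0],[0,0,-40,0],[0,0,-35,0],[0,0,-18,0],[0,0,0,0],[0,0,0,0],[0,0,0,0],[0,0,0,0]]]' 42 40
python3 -m jog '[[[0,0,0,0],[0,0,0,0],[0,0,0,0],[0,0,0,0],[0,0,20,0],[0,0,50,0],[0,0,55,0],[0,0,55,0]]]' 0 40
python3 -m jog '[[[0,-15,45,0],[5,-35,22,0],[12,-55,0,0],[14,-55,0,0],[14,-55,0,0],[14,-55,0,0],[14,-55,0,0],[14,-55,0,0]]]'
python3 -m jog '[[[11,-55,0,0],[7,-55,0,0],[0,-30,-15,0],[0,0,-40,0],[0,0,-25,0],[0,0,-10,0],[0,0,-4,0],[0,0,0,0]]]'
python3 -m jog '[[[0,0,-3,0],[0,0,-2,0],[0,0,-2,0],[0,0,0,0],[0,0,0,0],[0,0,0,0],[0,0,0,0],[0,0,0,0]]]'
```

```text
t: 40.65
tcp_pos: [0.5172, 0.1546, 0.2247]
tool_rot: [0.683, 0.73, 0.001, 0.001]
force: [0.3, 0.4, -0.0]
finger_gap: 0.42
t: 41.65
tcp_pos: [0.5164, 0.1544, 0.4044]
tool_rot: [0.683, 0.73, -0.001, -0.001]
force: [1.2, -0.3, -2.3]
finger_gap: 0.243
t: 42.65
tcp_pos: [0.6038, -0.2272, 0.4693]
tool_rot: [0.684, 0.73, -0.0, -0.001]
force: [1.2, 0.5, -2.1]
finger_gap: 0.245
t: 43.65
tcp_pos: [0.6222, -0.3652, 0.3774]
tool_rot: [0.683, 0.73, 0.0, 0.001]
force: [1.1, 0.1, -0.8]
finger_gap: 0.245
t: 44.65
tcp_pos: [0.6219, -0.3654, 0.3698]
tool_rot: [0.683, 0.73, -0.0, 0.0]
force: [0.0, -1.2, -1.4]
finger_gap: 0.241
```

```bash
python3 -m jog '[[[0,0,-2,0],[0,0,-1,0],[0,0,0,0],[0,0,0,0],[0,0,0,0],[0,0,0,0],[0,0,0,0],[0,0,0,0]]]'
python3 -m jog '[[[0,0,-2,0],[0,0,0,0],[0,0,0,0],[0,0,0,0],[0,0,0,0],[0,0,0,0],[0,0,0,0],[0,0,0,0]]]'
```

```text
t: 45.65
tcp_pos: [0.6219, -0.3654, 0.3667]
tool_rot: [0.683, 0.73, -0.0, 0.0]
force: [0.8, -0.6, 0.1]
finger_gap: 0.241
t: 46.65
tcp_pos: [0.6219, -0.3654, 0.3647]
tool_rot: [0.683, 0.73, 0.0, -0.0]
force: [-0.4, -0.7, 0.9]
finger_gap: 0.241
```

```bash
python3 -m jog '[[[0,0,0,0],[0,0,0,0],[0,0,15,0],[0,0,40,0],[0,10,50,0],[-10,50,0,0],[-12,60,0,0],[-12,60,0,0]]]' 42 40
python3 -m jog '[[[-12,60,0,0],[-12,60,0,0],[-12,60,0,0],[-12,60,0,0],[-12,45,-30,0],[-6,0,-50,0],[0,0,-30,0],[0,0,0,0]]]'
cat > bal.py <<'E'
from h import *
import itertools,sys
ci={n:manip.camera_info(n) for n in('top','side')}
B={}
for n in('top','side'):
    im=snap(n,sys.argv[1]+n);H,S,V=cv2.split(cv2.cvtColor(im,cv2.COLOR_RGB2HSV))
    for lab,m in(('green',(H>40)&(H<85)&(S>90)&(V>50)),('yellow',(H>18)&(H<35)&(S>140)&(V>90)),('cap',(S<70)&(V>140))):
        k,l,st,ce=cv2.connectedComponentsWithStats(cv2.morphologyEx(m.astype(np.uint8),cv2.MORPH_OPEN,np.ones((2,2))))
        B[n,lab]=[ce[i] for i in range(1,k) if 15<st[i,4]<320]
for lab in('green','yellow','cap'):
    for a,b in itertools.product(B['top',lab],B['side',lab]):
        o1,d1=ray('top',*a,ci['top']);o2,d2=ray('side',*b,ci['side'])
        s=np.linalg.lstsq(np.c_[d1,-d2],o2-o1,rcond=None)[0];p,q=o1+s[0]*d1,o2+s[1]*d2
        X=(p+q)/2
        if np.linalg.norm(p-q)<.008 and .05<X[2]<.27 and .3<X[0]<.75 and abs(X[1])<.45:
            b2=np.array([[.9966,-.082],[.082,.9966]])@(X[:2]-np.array([.595,-.328]))
            print(lab,a.round(0),b.round(0),X.round(4),'gap',round(np.linalg.norm(p-q)*1e3,1),'floor',round(X[2]-(.103 if lab=='cap' else .059),4),'rightframe',b2.round(3))
E
python3 bal.py b1; python3 wr.py w8|grep -v white
```

```text
t: 47.65
tcp_pos: [0.5873, -0.1839, 0.4712]
tool_rot: [0.684, 0.73, 0.001, 0.001]
force: [-0.2, -0.7, 0.9]
finger_gap: 0.417
t: 48.65
tcp_pos: [0.5214, 0.0999, 0.3587]
tool_rot: [0.683, 0.73, -0.001, -0.001]
force: [-0.1, -0.5, 1.0]
finger_gap: 0.422
green [432. 166.] [448. 211.] [ 0.6299 -0.2985  0.2117] gap 0.6 floor 0.1527 rightframe [0.032 0.032]
green [460. 170.] [474. 229.] [ 0.6214 -0.367   0.2123] gap 0.4 floor 0.1533 rightframe [ 0.029 -0.037]
green [205. 219.] [241. 166.] [0.4999 0.3153 0.0656] gap 3.0 floor 0.0066 rightframe [-0.148  0.633]
cap [333. 158.] [369. 155.] [ 0.6486 -0.0486  0.2166] gap 0.8 floor 0.1136 rightframe [0.03  0.283]
cap [333. 158.] [376. 181.] [ 0.6692 -0.0525  0.1355] gap 5.7 floor 0.0325 rightframe [0.051 0.281]
cap [349. 182.] [361. 172.] [ 0.5864 -0.0892  0.2154] gap 0.1 floor 0.1124 rightframe [-0.028  0.237]
cap [388. 196.] [376. 181.] [ 0.5464 -0.1769  0.2574] gap 3.9 floor 0.1544 rightframe [-0.061  0.147]
48.75 [0.5227 0.0995 0.3611] 93.8
green [544 169  34  26 669] [560. 181.] [0.498  0.3077 0.078 ]
green [313 179  24  26 489] [325. 192.] [0.5217 0.0991 0.078 ]
yellow [488 180  31  26 619] [503. 192.] [0.5116 0.2574 0.078 ]
```

The right floor is at +20 mm and the left at −20 mm, so about 400 g is missing: two more 200s. Third weight.

```bash
python3 -m jog '[[[0,0,-40,0],[0,0,-40,0],[0,0,-37,0],[0,0,-18,0],[0,0,0,0],[0,0,0,0],[0,0,0,0],[0,0,0,0]]]' 42 40
python3 -m jog '[[[0,0,0,0],[0,0,0,0],[0,0,0,0],[0,0,0,0],[0,0,20,0],[0,0,50,0],[0,0,55,0],[0,0,55,0]]]' 0 40
python3 -m jog '[[[0,-15,45,0],[3,-35,25,0],[6,-45,0,0],[7,-50,0,0],[7,-50,0,0],[7,-50,0,0],[7,-50,0,0],[6,-45,0,0]]]'
python3 -m jog '[[[3,-35,0,0],[0,-15,-15,0],[0,0,-30,0],[0,0,-30,0],[0,0,-15,0],[0,0,-8,0],[0,0,-4,0],[0,0,0,0]]]'
python3 -m jog '[[[0,0,-3,0],[0,0,-2,0],[0,0,-2,0],[0,0,-2,0],[0,0,-1,0],[0,0,0,0],[0,0,0,0],[0,0,0,0]]]'
```

```text
t: 49.8
tcp_pos: [0.5222, 0.0996, 0.2257]
tool_rot: [0.683, 0.73, 0.001, 0.001]
force: [-0.1, -0.7, 0.2]
finger_gap: 0.421
t: 50.8
tcp_pos: [0.5214, 0.0996, 0.4056]
tool_rot: [0.683, 0.73, -0.001, -0.001]
force: [1.9, -0.1, -2.0]
finger_gap: 0.235
t: 51.8
tcp_pos: [0.5646, -0.2421, 0.4736]
tool_rot: [0.684, 0.73, -0.0, -0.001]
force: [0.5, 0.5, -1.8]
finger_gap: 0.238
t: 52.8
tcp_pos: [0.5681, -0.2904, 0.3733]
tool_rot: [0.683, 0.73, 0.0, 0.001]
force: [-0.0, 0.1, -1.4]
finger_gap: 0.236
t: 53.8
tcp_pos: [0.5679, -0.2904, 0.3628]
tool_rot: [0.683, 0.73, -0.0, 0.0]
force: [0.4, -0.8, -1.0]
finger_gap: 0.239
```

```bash
python3 -m jog '[[[0,0,-2,0],[0,0,-2,0],[0,0,-1,0],[0,0,-1,0],[0,0,0,0],[0,0,0,0],[0,0,0,0],[0,0,0,0]]]'
python3 -m jog '[[[0,0,0,0],[0,0,0,0],[0,0,15,0],[0,0,40,0],[0,10,55,0],[-4,50,5,0],[-6,60,0,0],[-6,60,0,0]]]' 42 40
python3 -m jog '[[[-8,60,0,0],[-8,60,0,0],[-8,60,0,0],[-8,60,0,0],[-8,60,0,0],[-8,60,-20,0],[-6,55,-50,0],[0,4,-40,0]]]'
python3 bal.py b2; python3 wr.py w9|grep -v white
```

```text
t: 54.8
tcp_pos: [0.5679, -0.2905, 0.3568]
tool_rot: [0.683, 0.73, 0.0, 0.0]
force: [-1.0, -0.4, -0.4]
finger_gap: 0.241
t: 55.8
tcp_pos: [0.5515, -0.1089, 0.4733]
tool_rot: [0.684, 0.73, 0.001, 0.001]
force: [0.3, 0.5, -0.1]
finger_gap: 0.419
t: 56.8
tcp_pos: [0.4982, 0.3018, 0.3706]
tool_rot: [0.682, 0.732, 0.002, 0.0]
force: [-0.7, 0.4, -0.4]
finger_gap: 0.42
green [432. 167.] [448. 214.] [ 0.6294 -0.2998  0.2034] gap 0.7 floor 0.1444 rightframe [0.032 0.031]
green [459. 171.] [473. 233.] [ 0.6214 -0.3682  0.2029] gap 0.0 floor 0.1439 rightframe [ 0.03  -0.038]
green [429. 191.] [425. 226.] [ 0.5673 -0.2927  0.2026] gap 0.1 floor 0.1436 rightframe [-0.03   0.033]
green [206. 220.] [241. 167.] [0.4955 0.3079 0.0705] gap 3.6 floor 0.0115 rightframe [-0.151  0.626]
yellow [224. 214.] [255. 172.] [0.5126 0.2587 0.0702] gap 0.5 floor 0.0112 rightframe [-0.13   0.578]
cap [333. 157.] [370. 151.] [ 0.6489 -0.0478  0.2262] gap 1.3 floor 0.1232 rightframe [0.031 0.284]
cap [333. 157.] [375. 179.] [ 0.6689 -0.0505  0.1415] gap 2.0 floor 0.0385 rightframe [0.051 0.283]
cap [349. 182.] [361. 168.] [ 0.5859 -0.088   0.2251] gap 0.2 floor 0.1221 rightframe [-0.029  0.238]
cap [389. 196.] [375. 179.] [ 0.5446 -0.1763  0.2635] gap 6.4 floor 0.1605 rightframe [-0.063  0.147]
cap [380. 207.] [360. 197.] [ 0.5214 -0.1623  0.2196] gap 8.0 floor 0.1166 rightframe [-0.087  0.159]
56.9 [0.4972 0.2993 0.367 ] 93.9
green [330 184  24  25 472] [342. 196.] [0.4974 0.3134 0.078 ]
yellow [273 195  24  25 480] [285. 207.] [0.5112 0.2626 0.078 ]
```

Now ±10.7 mm, so 200 g is missing. Fourth weight.

```bash
python3 -m jog '[[[0,5,-40,0],[0,3,-40,0],[0,0,-40,0],[0,0,-22,0],[0,0,0,0],[0,0,0,0],[0,0,0,0],[0,0,0,0]]]' 42 40
python3 -m jog '[[[0,0,0,0],[0,0,0,0],[0,0,0,0],[0,0,0,0],[0,0,20,0],[0,0,50,0],[0,0,55,0],[0,0,55,0]]]' 0 40
python3 wr.py w10|grep -v white
```

```text
t: 57.95
tcp_pos: [0.4996, 0.3067, 0.2296]
tool_rot: [0.684, 0.73, 0.001, 0.001]
force: [-0.5, 1.2, 0.6]
finger_gap: 0.417
t: 58.95
tcp_pos: [0.4984, 0.306, 0.4084]
tool_rot: [0.683, 0.73, -0.002, -0.001]
force: [0.7, 1.2, -1.0]
finger_gap: 0.239
58.95 [0.4984 0.306  0.4084] 93.8
green [ 302  236   46   54 2052] [325. 263.] [0.5885 0.3109 0.078 ]
yellow [273 183  21  22 368] [283. 193.] [0.5117 0.2626 0.078 ]
```

```bash
python3 -m jog '[[[0,-20,45,0],[3,-40,25,0],[5,-50,0,0],[6,-58,0,0],[6,-58,0,0],[6,-58,0,0],[6,-58,0,0],[6,-58,0,0]]]'
python3 -m jog '[[[6,-55,0,0],[6,-55,0,0],[6,-55,0,0],[5,-50,0,0],[2,-35,0,0],[1,-17,-10,0],[0,0,-30,0],[0,0,-30,0]]]'
python3 -m jog '[[[0,0,-20,0],[0,0,-15,0],[0,0,-6,0],[0,0,-3,0],[0,0,-2,0],[0,0,-2,0],[0,0,0,0],[0,0,0,0]]]'
```

```text
t: 60.0
tcp_pos: [0.5364, -0.0954, 0.4768]
tool_rot: [0.684, 0.73, -0.001, -0.001]
force: [1.0, 0.1, -1.8]
finger_gap: 0.243
t: 61.0
tcp_pos: [0.5625, -0.3596, 0.4058]
tool_rot: [0.683, 0.73, 0.0, -0.002]
force: [0.5, 0.2, -1.8]
finger_gap: 0.239
t: 62.0
tcp_pos: [0.563, -0.3605, 0.3605]
tool_rot: [0.683, 0.73, -0.0, 0.0]
force: [0.3, -0.3, -2.7]
finger_gap: 0.239
```

```bash
python3 -m jog '[[[0,0,-2,0],[0,0,-2,0],[0,0,-2,0],[0,0,-2,0],[0,0,-1,0],[0,0,0,0],[0,0,0,0],[0,0,0,0]]]'
python3 -m jog '[[[0,0,0,0],[0,0,0,0],[0,0,15,0],[0,0,40,0],[0,10,55,0],[-10,50,10,0],[-10,60,0,0],[-10,60,0,0]]]' 42 40
python3 -m jog '[[[-15,60,0,-10],[-15,60,0,-10],[-20,60,0,-10],[-20,60,0,-10],[-20,60,0,-10],[-20,60,0,-10],[-20,30,0,-10],[0,0,0,-10]]]'
python3 bal.py b3
python3 -c "
import cv2;a=cv2.imread('pics/b3top.png')[100:290,180:480];b=cv2.imread('pics/b3side.png')[90:320,210:530]
a=cv2.resize(a,(450,285));b=cv2.resize(b,(445,320));import numpy as np
o=np.zeros((605,450,3),'u1');o[:285]=a;o[285:,:445]=b;cv2.imwrite('pics/b3.png',cv2.resize(o,(446,600)))"
```

```text
t: 63.0
tcp_pos: [0.5631, -0.3606, 0.3513]
tool_rot: [0.683, 0.73, -0.0, 0.0]
force: [-0.3, -0.1, -0.4]
finger_gap: 0.24
t: 64.0
tcp_pos: [0.5324, -0.1789, 0.4728]
tool_rot: [0.684, 0.73, 0.001, 0.001]
force: [0.5, 0.3, -0.2]
finger_gap: 0.421
t: 65.0
tcp_pos: [0.4089, 0.192, 0.4724]
tool_rot: [0.99, 0.144, 0.001, -0.0]
force: [0.0, -0.6, -0.6]
finger_gap: 0.419
green [431. 168.] [448. 218.] [ 0.6298 -0.3002  0.1934] gap 0.3 floor 0.1344 rightframe [0.032 0.031]
green [458. 172.] [472. 238.] [ 0.6211 -0.3689  0.1926] gap 0.3 floor 0.1336 rightframe [ 0.029 -0.039]
green [428. 192.] [424. 230.] [ 0.5677 -0.293   0.1929] gap 0.5 floor 0.1339 rightframe [-0.03   0.033]
green [454. 195.] [448. 248.] [ 0.5609 -0.3576  0.1928] gap 0.7 floor 0.1338 rightframe [-0.032 -0.032]
yellow [224. 214.] [255. 172.] [0.5126 0.2586 0.0702] gap 0.2 floor 0.0112 rightframe [-0.13   0.578]
cap [333. 156.] [370. 148.] [ 0.6493 -0.0473  0.235 ] gap 1.2 floor 0.132 rightframe [0.031 0.284]
cap [333. 156.] [374. 176.] [ 0.669  -0.0496  0.1501] gap 0.5 floor 0.0471 rightframe [0.051 0.284]
cap [349. 181.] [361. 165.] [ 0.5862 -0.0873  0.2345] gap 0.1 floor 0.1315 rightframe [-0.028  0.239]
cap [379. 207.] [360. 194.] [ 0.5214 -0.1602  0.2266] gap 5.8 floor 0.1236 rightframe [-0.087  0.161]
```

View pics/b3.png

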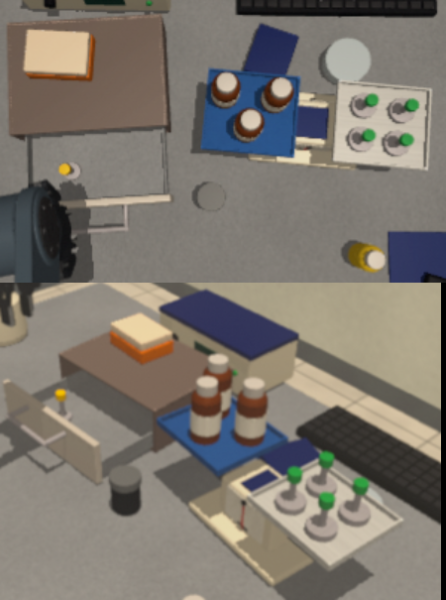

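Both trays read 0.132 to 0.134 m, so the beam floats level. The four weights and three bottles stand, and only the yellow weight is left in the drawer. Regrip the handle.

```bash
python3 -m jog '[[[-8,5,-30,-7],[-6,4.5,-50,-6.5],[0,0,-50,0],[0,0,-40,0],[0,0,-30,0],[0,0,-25,0],[0,0,-18,0],[0,0,0,0]]]' 40 40
python3 -m jog '[[[0,0,0,0],[0,0,0,0],[0,0,0,0],[0,0,0,0],[0,0,0,0],[0,0,0,0],[0,0,0,0],[0,0,0,0]]]' 0 50
```

```text
t: 66.1
tcp_pos: [0.3973, 0.1991, 0.2276]
tool_rot: [1.0, 0.028, -0.001, 0.0]
force: [0.3, 1.3, 0.2]
finger_gap: 0.399
t: 67.1
tcp_pos: [0.3971, 0.1994, 0.2291]
tool_rot: [1.0, 0.028, 0.001, -0.0]
force: [0.9, -1.4, 5.6]
finger_gap: 0.097
```

```bash
python3 -m jog '[[[3,0.2,0,0],[6,0.4,0,0],[9,0.6,0,0],[11,0.7,0,0],[12,0.7,0,0],[12,0.7,0,0],[12,0.7,0,0],[11,0.7,0,0]]]'
python3 -m jog '[[[11,0.7,0,0],[10,0.6,0,0],[9,0.5,0,0],[8,0.4,0,0],[5,0.3,0,0],[3,0.2,0,0],[0,0,0,0],[0,0,0,0]]]'
python3 -m jog '[[[3,0.2,0,0],[3,0.2,0,0],[2,0.1,0,0],[0,0,0,0],[0,0,0,0],[0,0,0,0],[0,0,0,0],[0,0,0,0]]]'
```

```text
t: 68.1
tcp_pos: [0.4726, 0.2049, 0.2291]
tool_rot: [1.0, 0.028, -0.0, -0.001]
force: [-2.3, 4.3, 6.0]
finger_gap: 0.098
t: 69.1
tcp_pos: [0.5189, 0.2082, 0.2291]
tool_rot: [1.0, 0.028, 0.001, -0.001]
force: [-0.1, 5.6, 3.6]
finger_gap: 0.104
t: 70.1
tcp_pos: [0.5263, 0.2087, 0.2291]
tool_rot: [1.0, 0.028, 0.0, -0.001]
force: [-2.4, 6.8, 5.1]
finger_gap: 0.097
```

```bash
python3 -m jog '[[[1.5,0.1,0,0],[1,0.1,0,0],[0,0,0,0],[0,0,0,0],[0,0,0,0],[0,0,0,0],[0,0,0,0],[0,0,0,0]]]'
python3 -m jog '[[[1.5,0.1,0,0],[1,0.1,0,0],[0,0,0,0],[0,0,0,0],[0,0,0,0],[0,0,0,0],[0,0,0,0],[0,0,0,0]]]'
```

```text
t: 71.1
tcp_pos: [0.5271, 0.2089, 0.2291]
tool_rot: [1.0, 0.028, -0.002, -0.001]
force: [-5.6, 5.0, 8.9]
finger_gap: 0.096
t: 72.1
tcp_pos: [0.528, 0.209, 0.2291]
tool_rot: [1.0, 0.028, -0.005, -0.001]
force: [-8.6, 5.6, 12.2]
finger_gap: 0.098
```

The push stalls against 8.6 N, so the drawer is home. Release, retreat and verify.

```bash
python3 -m jog '[[[-2,0,0,0],[0,0,0,0],[0,0,0,0],[0,0,0,0],[0,0,30,0],[0,0,50,0],[0,0,50,0],[0,0,40,0]]]' 40 40
python3 -m jog '[[[-30,20,0,0],[-50,30,0,0],[-50,30,0,0],[-30,30,0,0],[0,30,0,0],[0,20,0,0],[0,0,0,0],[0,0,0,0]]]'
python3 bal.py b4
python3 -c "
import cv2;a=cv2.imread('pics/b4top.png')[100:290,180:480];b=cv2.imread('pics/b4side.png')[90:320,210:530]
a=cv2.resize(a,(450,285));b=cv2.resize(b,(445,320));import numpy as np
o=np.zeros((605,450,3),'u1');o[:285]=a;o[285:,:445]=b;cv2.imwrite('pics/b4.png',cv2.resize(o,(446,600)))
from h import onz
for p in((220,212),(263,210)):print(onz('top',*p,.075))"
```

```text
t: 73.1
tcp_pos: [0.5299, 0.2076, 0.4003]
tool_rot: [1.0, 0.028, 0.001, -0.0]
force: [0.1, -0.6, -0.6]
finger_gap: 0.396
t: 74.1
tcp_pos: [0.37, 0.3671, 0.3979]
tool_rot: [1.0, 0.027, -0.0, 0.001]
force: [-0.0, -0.3, -0.5]
finger_gap: 0.4
green [431. 168.] [448. 218.] [ 0.6298 -0.3002  0.1934] gap 0.3 floor 0.1344 rightframe [0.032 0.031]
green [458. 172.] [472. 238.] [ 0.621  -0.3688  0.1926] gap 0.5 floor 0.1336 rightframe [ 0.029 -0.039]
green [428. 192.] [424. 230.] [ 0.5677 -0.293   0.1931] gap 0.6 floor 0.1341 rightframe [-0.03   0.033]
green [454. 195.] [448. 248.] [ 0.5609 -0.3575  0.1929] gap 0.7 floor 0.1339 rightframe [-0.032 -0.032]
cap [333. 156.] [370. 148.] [ 0.6495 -0.0474  0.2345] gap 1.3 floor 0.1315 rightframe [0.031 0.284]
cap [333. 156.] [375. 175.] [ 0.669  -0.0497  0.1505] gap 0.8 floor 0.0475 rightframe [0.051 0.283]
cap [349. 181.] [361. 165.] [ 0.5863 -0.0875  0.2346] gap 0.5 floor 0.1316 rightframe [-0.028  0.239]
cap [242. 206.] [273. 175.] [0.5367 0.2058 0.0752] gap 4.4 floor -0.0278 rightframe [-0.102  0.527]
[0.51826094 0.2703057  0.075     ]
[0.52541312 0.14770466 0.075     ]
```

View pics/b4.png

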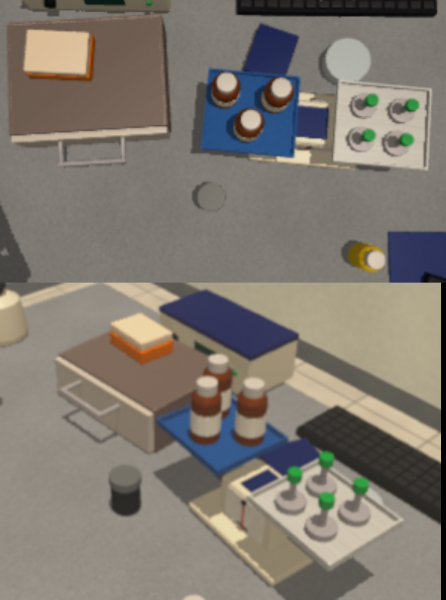

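```bash
python3 -c "
from station import manip
print(manip.sign_off(), manip.sense()['t'])"
```

```text
the job is handed in; nothing more can be done
the job is handed in; nothing more can be done
```

I handed the job in at about 74 s of the 210 s allowed. By my last checks the counterweight is made up, the beam floats level and the drawer is home.

- **What I did:** I pulled the drawer to its stop, where the force rose to 9 N. I then stood the three amber bottles on the blue tray and all four 200 g weights on the bare tray, one at a time. The drawer went home with the 100 g weight inside, and the push stalled against 8.6 N.
- **Level:** the last two-camera check put the right tray floor at about 134 mm and the left at about 131.6 mm. That is a tilt of roughly 0.01 rad, against the limit of 0.018. A 100 g change would shift it by 0.04 rad, so this is the best match.
- **Standing and bystanders:** all bottles and placed weights look upright and well inside their trays. The bystanders looked unmoved, and the arm is clear.
- **Not checked:** I could not see the 100 g weight once the drawer was closed. It was standing just before a slow, smooth push.

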